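# Tip the wooden last one division with the worm crank

## Task

Two green last jacks stand on the shoemaker's bench. On the jack that carries the wooden last, wind its crank clockwise as seen from above (about two full turns) until the toe has tipped down one division, with the yellow pointer well inside the red band of the drum, then let go of the crank. Do not wind the crank of the other jack with the blue last.

Things in the scene. Friction and masses are not known exactly. Their poses are not given: they have to be found in the camera images.
- wood_tilt (a joint): Tilt (rad) of the wooden last and the black drum (121 mm diameter) on its shaft; grows as the toe sinks. Under the fixed yellow pointer: white band centred at 0, red at 0.524 (30 deg); bands 18 deg wide. Starts within 0.105 of 0. Worm 24:1: a crank turn clockwise from above adds 0.262 (15 deg), anticlockwise takes it back. Self-locking, no backlash; travel -0.2 to 0.79.
- wood_handle (a point): Red upright handle on the crank of the jack with the brown wooden last: 20 mm diameter, 50 mm tall, spins freely on its pin, so a gripper can carry it round without turning. Point on its axis, 28 mm above its foot, 22 mm below its top, 244 mm above the bench; the level steel crank arm's top is 30 mm below it. Starts at any angle round the hub. Winding takes 1 to 2 N here.
- wood_hub (a point): Fixed point on the upright axis of that crank, at the handle point's height (244 mm above bench): the handle circles it at 45 mm radius. The green jack is bolted down, foot 200 x 130 mm; the crank is on a square column at its end nearest the robot, drum and 250 mm last (sole up) beyond to either side. Column, pointer, drum and last stay below 225 mm.
- blue_handle (a point): The same handle point on the other, like jack, which carries the blue plastic last: a bystander whose crank must not be wound.

How it is judged (in metres and radians):
At the end, for the whole second after the job is handed in: The wooden last's tilt is within 10 degrees of the red division (0.349 to 0.698 rad) and at rest, the crank has been let go, and the blue last's crank handle is within 30 mm of where it began (value of joint wood_tilt between 0.3491 and 0.6981 rad and velocity of joint wood_tilt between -0.03 and 0.03 rad/s and distance of blue_handle from where it was at the start of the episode below 0.03 m); the robot touches nothing.
It fails at once if the crank of the jack with the blue last is wound (its handle moved 30 mm or more) (distance of blue_handle from where it was at the start of the episode above 0.03 m).
It also fails if it takes over 53 s, if anything falls off the work surface, if the arm or the gripper's body presses on something with over 40 N, if the wrist force passes 120 N, or if a joint passes its speed limit or range.

## Robot

A 6-joint arm with a two-finger parallel gripper is mounted at the origin on the work surface. World frame = base frame: x ahead of the robot, y to its left, z up, the work surface at z = 0. Lengths are in mm, angles in rad, forces in N, time in s.
With the tool pointing down it reaches from about 400 to 925 mm from the base axis. Payload 12.5 kg.
Tool frame: the origin (TCP) lies midway between the tips of the shut fingers; the grasp point (between the pads) lies 19 mm behind it; z points along the fingers, y is the line along which they close (so a half turn about z gives the same grasp; the last joint's range is limited). The gripper opens to 95 mm and grips with 3 to 60 N. Pads are 20 mm wide; open, the fingers measure 119 mm over their backs; the gripper's body (75 mm by 180 mm) begins 59 mm behind the grasp point.
Start: joints at [-1.385, 0.491, 1.559, -0, 1.092, -0.106], TCP at [179.821, -598.591, 214.661] pointing down, gripper open.
Joint ranges: [-3.1, 3.1], [-0.84, 2.19], [0.05, 2.79], [-1.13, 4.28], [0.06, 2.93], [-2.69, 2.69]. Speed limits (rad/s): [2.22, 2.22, 2.79, 3.14, 3.14, 3.14].

## Interface

Orientations are given as [roll, pitch, yaw] about the fixed x, y, z axes, in that order (R = Rz(yaw) Ry(pitch) Rx(roll)).
In Python, from cell import env gives the robot as it stands.
- The arm moves only by the tool arm_command, never from a script. Its argument "targets" is a list of rows, each a list of 5 numbers: the shift along the tool's x, y, z in mm, then the turn about the tool's z in degrees, then the opening, from 0 (shut) to 1 (fully open). In form: [[tx, ty, tz, roll, fingers], ...]. A call has 1 to 5 rows; each row is the pose to reach, as a shift and turn from the pose commanded when the call began, along the tool's axes at that moment; what a row does not reach only later rows make up. A row lasts 1/10 s, in which the tool goes at most 50 mm and 8.59 degrees, less where a joint would pass 70% of its speed; a pose out of reach is approached as far as the arm can. A call with a gripper value outside its range is refused whole. The fingers move at their own pace and stop on an object; the grip force is fixed at half the most. Time passes only in rows, so rows that repeat a pose let the fingers close. It gives the time, the measured TCP pose, the force, the opening and the grip force at its end, in the units of the state.
- env.state(): the state, without advancing time (a new reading comes with each control period).
- env.read_camera(name): name is "side" or "top" or "wrist"; returns a dict with "frame" (400x640x3 uint8, red, green, blue), "vertical_fov" (degrees; the focal length in pixels is half the picture's height over the tangent of half this angle, whatever the lens; pixels are square), "cx", "cy" (the principal point, pixels), "world_from_camera" (4x4, takes a point from camera to world coordinates); the wrist camera has in their place "hand_eye" (4x4, takes a point from camera to tool coordinates, whose origin is the TCP and whose axes are the flange's). Camera axes: x right, y down, z forward; pixel columns grow to the right and rows downward; lengths in mm; the calibration is good to about 2 mm. A picture is of the moment at which its call begins: read the wrist's pose just before it. There is no depth.
- env.job_done(): hands the job in; it is judged then, once.
The state is a dict: "t": time; "joints": joint angles; "qvel": joint speeds; "tau": joint torques, N m; "eef_pos": TCP position; "tcp_rot": TCP orientation; "ft_force": force on the tool from outside, world axes, zero at the start; "moment": the same for the moment, N m; "opening": opening from 0.0 (shut) to 1.0 (fully open); "grip_force": force on a finger pad.
Only numpy, scipy, OpenCV 4.12 (cv2) and the standard library are available. Lean on these libraries where they do the work, as an engineer would, in place of code of your own. Each camera call takes 0.05 s, during which the arm holds its last target. There are 200 camera calls.

## Working session

There is one attempt and no reset: what is moved stays moved. The work goes in short steps, Python scripts to look and compute and a tool call to move; the robot and the scene stay as the last step left them, time stands still between calls to the robot, and variables do not carry over. Pictures are saved under pics/ and viewed, at most 10 in all, crops included, and the job is handed in when it is done.

Besides the shell and the picture viewer there is one more tool, called after "Call:" by a JSON object that holds its "op" and its "data". arm_command: Moves the arm, as the interface text tells. Its arguments: {"type":"object","properties":{"targets":{"type":"array","items":{"type":"array","items":{"type":"number"}}}},"required":["targets"]}

```bash
mkdir -p pics; ls
python3 - <<'E'
from cell import env
import cv2,numpy as np
s=env.state();print({k:np.round(v,3).tolist() for k,v in s.items()})
for n in("top","side"):
    c=env.read_camera(n);cv2.imwrite(f"pics/{n}0.png",c["frame"][:,:,::-1]);print(n,c["vertical_fov"],c["cx"],c["cy"],np.round(c["world_from_camera"],4).tolist())
E
```

```text
pics
{'t': 0.0, 'joints': [-1.385, 0.492, 1.559, 0.0, 1.092, -0.106], 'qvel': [-0.0, -0.002, 0.002, -0.0, 0.001, -0.001], 'tau': [-0.003, -61.265, -25.818, 0.069, 0.048, -0.0], 'eef_pos': [179.804, -598.332, 214.078], 'tcp_rot': [-3.141, -0.0, 0.292], 'ft_force': [0.471, 0.269, 0.477], 'moment': [-0.017, -0.021, -0.017], 'grip_force': 0.0, 'opening': 1.0}
top 57.30938209190119 320.5459556256555 196.7056169959172 [[-0.0243, -0.9911, 0.1308, 476.6766], [-0.9996, 0.0221, -0.0188, 16.1281], [0.0157, -0.1312, -0.9912, 859.2718], [0.0, 0.0, 0.0, 1.0]]
side 57.242466380088715 319.2149081759434 194.64660811048023 [[-0.9977, -0.0526, 0.0422, 504.6721], [-0.0673, 0.7505, -0.6574, 421.7947], [0.0029, -0.6587, -0.7524, 711.888], [0.0, 0.0, 0.0, 1.0]]
```

View pics/top0.png

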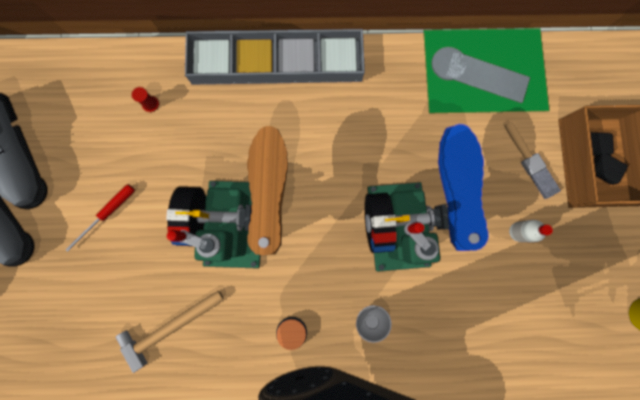

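View pics/side0.png

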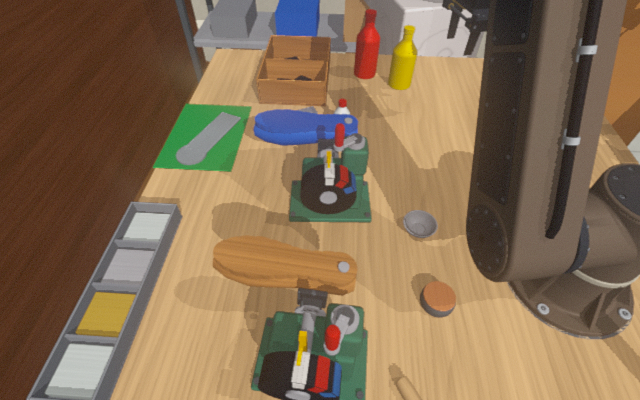

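Top view: the wooden jack has its handle at about (173,237) and its hub at (207,243). The blue jack's handle is at (416,228). Side view: wood handle at (332,338), hub at (345,320). I'll zoom in on the wooden jack in both views.

```bash
cat > h.py <<'E'
from cell import env
import cv2,numpy as np
def onplane(c,u,v,z):
    f=200/np.tan(np.radians(c["vertical_fov"]/2));T=np.array(c["world_from_camera"])
    d=T[:3,:3]@[(u-c["cx"])/f,(v-c["cy"])/f,1];o=T[:3,3]
    return o+d*(z-o[2])/d[2]
def proj(c,p):
    f=200/np.tan(np.radians(c["vertical_fov"]/2));T=np.linalg.inv(np.array(c["world_from_camera"]))
    q=T[:3,:3]@np.array(p)+T[:3,3]
    return f*q[0]/q[2]+c["cx"],f*q[1]/q[2]+c["cy"]
def crop(c,x,y,w,h,k):
    return cv2.resize(c["frame"][y:y+h,x:x+w,::-1],None,fx=k,fy=k,interpolation=cv2.INTER_CUBIC)
E
python3 - <<'E'
from h import *
a=env.read_camera("top");b=env.read_camera("side")
cv2.imwrite("pics/z1.png",np.hstack([crop(a,155,190,80,80,5),crop(b,290,300,80,80,5)]))
for n,c,hd,hb in(("top",a,(173,237),(207,243)),("side",b,(332,330),(345,320))):
    for z in(266,244):print(n,z,onplane(c,*hd,z)[:2].round(1))
    for z in (214,225):print(n,z,"hub",onplane(c,*hb,z)[:2].round(1))
E
```

```text
top 266 [495.1 242.8]
top 244 [495.8 251.2]
top 214 hub [484.9 203.5]
top 225 hub [484.8 200.3]
side 266 [499.3 250.5]
side 244 [499. 242.]
side 214 hub [481.2 215.3]
side 225 hub [481.7 219.9]
```

View pics/z1.png

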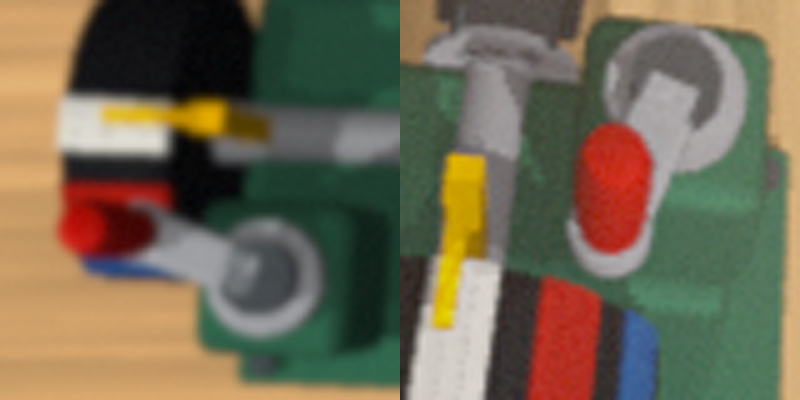

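Run:
```python
from h import *
from scipy.optimize import least_squares
a=env.read_camera("top");b=env.read_camera("side")
def tri(p,q):
    r=least_squares(lambda X:np.r_[np.subtract(proj(a,X),p),np.subtract(proj(b,X),q)],[490,230,230]);print(r.x.round(1),r.fun.round(2))
tri((171.6,235.6),(332.6,329))   # handle top
tri((207.4,245),(345.5,318.5))     # hub ring
print(onplane(a,171.6,235.6,266),onplane(b,332.6,329,266))
for z in(200,207,214):print(onplane(a,207.4,245,z),onplane(b,345.5,318.5,z))
# blue handle
print(onplane(a,416,228,266))
```

```text
[498.2 247.1 260.7] [ 0.02 -0.37  0.28  0.03]
[480.5 207.  199.5] [-0.03  0.57 -0.46 -0.05]
[497.393183   245.07468592 266.        ] [498.59028685 249.17634995 266.        ]
[481.54865548 206.84546252 200.        ] [479.90355096 207.23190827 200.        ]
[481.49692507 204.82046879 207.        ] [480.24225737 210.16602575 207.        ]
[481.44519466 202.79547506 214.        ] [480.58096377 213.10014323 214.        ]
[ 500.24707558 -148.82258342  266.        ]
```

Triangulated positions: handle axis about (498, 247.5), hub about (480.5, 206.5). The tilt now reads about −0.05. I'll rise, turn to yaw 0 and go across, keeping outside the minimum reach.

Call:
{"op": "arm_command", "data": {"targets": [[0,0,-50,8.5,1],[0,0,-100,16.7,1],[0,0,-120,16.7,1],[38,-31,-120,16.7,1],[76,-62,-120,16.7,1]]}}

```text
t: 0.8
eef_pos: [234.7, -516.7, 334.8]
tcp_rot: [3.141, -0.0, -0.002]
ft_force: [0.8, -0.1, 0.1]
opening: 1.004
grip_force: 0.0
```

Call:
{"op": "arm_command", "data": {"targets": [[200,-300,0,0,1],[200,-300,0,0,1],[200,-300,0,0,1],[200,-300,0,0,1],[200,-300,0,0,1]]}}

```text
t: 1.3
eef_pos: [374.0, -307.4, 334.8]
tcp_rot: [3.141, -0.0, 0.0]
ft_force: [0.6, -1.2, 0.4]
opening: 0.999
grip_force: 0.0
```

Call:
{"op": "arm_command", "data": {"targets": [[55,-240,0,0,1],[55,-240,0,0,1],[55,-240,0,0,1],[55,-240,0,0,1],[55,-240,0,0,1]]}}

```text
t: 1.8
eef_pos: [428.2, -67.1, 334.9]
tcp_rot: [3.141, -0.001, 0.0]
ft_force: [0.8, -0.0, 0.3]
opening: 1.0
grip_force: 0.0
```

Call:
{"op": "arm_command", "data": {"targets": [[55,-240,0,0,1],[55,-240,0,0,1],[55,-240,0,0,1],[55,-240,0,0,1],[55,-240,0,0,1]]}}

```text
t: 2.3
eef_pos: [483.2, 173.1, 334.8]
tcp_rot: [3.142, -0.0, 0.001]
ft_force: [0.2, 0.1, 0.8]
opening: 1.004
grip_force: 0.0
```

Call:
{"op": "arm_command", "data": {"targets": [[0,0,0,0,0.8],[0,0,0,0,0.8]]}}

```text
t: 2.5
eef_pos: [483.0, 171.5, 334.2]
tcp_rot: [3.141, 0.001, 0.003]
ft_force: [-0.4, 0.0, -0.5]
opening: 0.889
grip_force: 0.0
```

Call:
{"op": "arm_command", "data": {"targets": [[8,-38,0,0,0.8],[15,-76,0,0,0.8],[15,-76,0,0,0.8]]}}

```text
t: 2.8
eef_pos: [498.6, 248.2, 334.3]
tcp_rot: [-3.141, 0.0, 0.001]
ft_force: [-0.7, 0.2, -0.2]
opening: 0.8
grip_force: 0.0
```

Run:
```python
from h import *
s=env.state();c=env.read_camera("wrist")
from scipy.spatial.transform import Rotation as R
T=np.eye(4);T[:3,:3]=R.from_euler("xyz",s["tcp_rot"]).as_matrix();T[:3,3]=s["eef_pos"]
c["world_from_camera"]=T@np.array(c["hand_eye"])
print(s["eef_pos"],np.round(c["world_from_camera"],2).tolist())
for p in((498,247.5,266),(498,247.5,216),(480.5,206.5,200)):print(np.round(proj(c,p),1))
f=c["frame"].copy()
for p in((498,247.5,266),(498,247.5,216),(480.5,206.5,200)):
    cv2.drawMarker(f,tuple(int(round(x)) for x in proj(c,p)),(0,255,255),0,8,1)
cv2.imwrite("pics/w1.png",f[:,:,::-1])
h=cv2.cvtColor(c["frame"],cv2.COLOR_RGB2HSV);m=((h[...,0]<6)|(h[...,0]>174))&(h[...,1]>180)&(h[...,2]>90)
n,l,st,ce=cv2.connectedComponentsWithStats(m.astype(np.uint8));print([(st[i].tolist(),ce[i].round(1).tolist()) for i in range(1,n) if st[i,4]>60])
```

```text
[498.6498023  248.20272428 334.32289199] [[0.0, -0.96, -0.27, 576.83], [-1.0, -0.0, 0.0, 248.57], [-0.0, 0.27, -0.96, 503.85], [0.0, 0.0, 0.0, 1.0]]
[323.3 214.9]
[323.  196.6]
[367.5 210.4]
[([128, 61, 56, 64, 1274], [156.0, 92.2]), ([280, 164, 40, 18, 552], [299.3, 172.5]), ([312, 190, 23, 32, 473], [322.5, 207.9])]
```

View pics/w1.png

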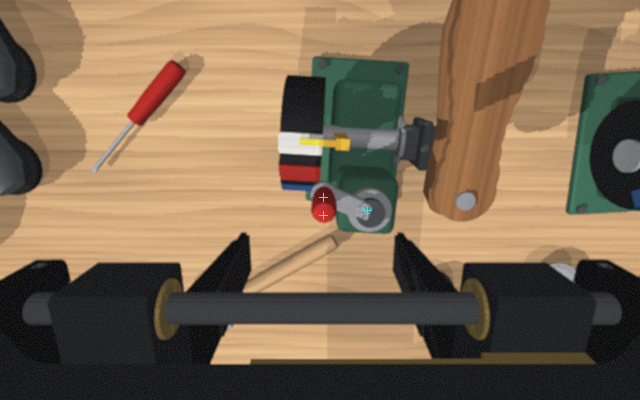

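The wrist view shows the handle top near (323,211) and its foot near (322,195), within 2–3 mm of the prediction. The hub marker sits on the hub at (367,210). I'll descend and close.

Call:
{"op": "arm_command", "data": {"targets": [[0,0,45,0,0.6],[0,0,85,0,0.6],[0,0,104,0,0.6],[0,0,104,0,0.5],[0,0,104,0,0]]}}

```text
t: 3.35
eef_pos: [498.6, 245.6, 231.6]
tcp_rot: [3.142, -0.001, -0.001]
ft_force: [0.0, -1.3, -0.2]
opening: 0.483
grip_force: 0.0
```

Call:
{"op": "arm_command", "data": {"targets": [[0,0,0,0,0],[0,0,0,0,0],[0,0,0,0,0],[0,0,0,0,0],[0,0,0,0,0]]}}

```text
t: 3.85
eef_pos: [498.4, 246.9, 231.2]
tcp_rot: [-3.141, -0.001, 0.001]
ft_force: [-0.1, 0.3, 5.0]
opening: 0.198
grip_force: 30.0
```

Run:
```python
import numpy as np
for th in(66.3,-53.7,-173.7):
    a=np.radians(th-24*np.arange(6));p=45*np.c_[np.cos(a),-np.sin(a)]
    print((p[1:]-p[0]).round(1).tolist(), (p[-1]*[1,-1]+[480.5,206.5]).round(1))
```

```text
[[15.2, 10.9], [24.6, 27.1], [26.7, 45.7], [21.0, 63.5], [8.6, 77.5]] [507.1 170.2]
[[-17.1, 7.7], [-35.8, 7.8], [-52.9, 0.3], [-65.5, -13.6], [-71.4, -31.3]] [435.8 201.6]
[[1.9, -18.6], [11.1, -34.9], [26.2, -46.0], [44.5, -49.9], [62.8, -46.1]] [498.6 247.7]
```

Call:
{"op": "arm_command", "data": {"targets": [[15.2,10.9,0,0,0],[24.6,27.1,0,0,0],[26.7,45.7,0,0,0],[21,63.5,0,0,0],[8.6,77.5,0,0,0]]}}

```text
t: 4.35
eef_pos: [508.0, 168.5, 231.2]
tcp_rot: [-3.141, -0.002, -0.0]
ft_force: [-4.2, 6.3, 4.6]
opening: 0.197
grip_force: 30.0
```

Call:
{"op": "arm_command", "data": {"targets": [[-17.1,7.7,0,0,0],[-35.8,7.8,0,0,0],[-52.9,0.3,0,0,0],[-65.5,-13.6,0,0,0],[-71.4,-31.3,0,0,0]]}}

```text
t: 4.85
eef_pos: [435.9, 201.0, 231.3]
tcp_rot: [-3.141, -0.004, -0.0]
ft_force: [15.8, 0.3, -3.2]
opening: 0.194
grip_force: 30.0
```

Call:
{"op": "arm_command", "data": {"targets": [[1.9,-18.6,0,0,0],[11.1,-34.9,0,0,0],[26.2,-46,0,0,0],[44.5,-49.9,0,0,0],[62.8,-46.1,0,0,0]]}}

```text
t: 5.35
eef_pos: [498.7, 247.1, 231.1]
tcp_rot: [3.141, -0.0, 0.002]
ft_force: [-5.2, -10.0, 7.7]
opening: 0.201
grip_force: 30.0
```

Run:
```python
from h import *
s=env.state();print(s["eef_pos"],s["ft_force"],s["grip_force"])
c=env.read_camera("wrist");b=env.read_camera("side")
cv2.imwrite("pics/t1.png",np.hstack([crop(c,220,20,200,200,2),crop(b,260,280,120,120,400/120)]))
```

```text
[498.72564364 247.10403438 231.10651092] [-5.24036531 -9.96697978  7.70010789] 30.00168830389157
```

View pics/t1.png

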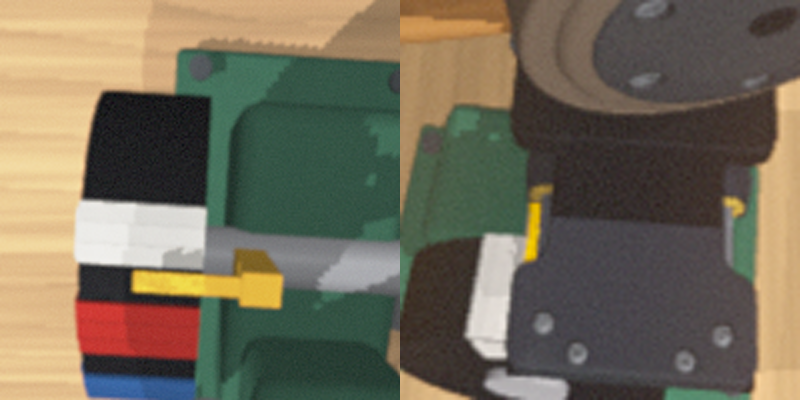

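After one turn the pointer sits in the black gap between white (y≈232 in the crop) and red (y≈330), so the toe is sinking as expected. Forces stayed under 16 N. Next is the second turn, and then another look.

Call:
{"op": "arm_command", "data": {"targets": [[15.2,10.9,0,0,0],[24.6,27.1,0,0,0],[26.7,45.7,0,0,0],[21,63.5,0,0,0],[8.6,77.5,0,0,0]]}}

```text
t: 5.95
eef_pos: [507.9, 168.5, 231.2]
tcp_rot: [-3.141, -0.002, -0.0]
ft_force: [-4.2, 6.0, 5.3]
opening: 0.195
grip_force: 30.0
```

Call:
{"op": "arm_command", "data": {"targets": [[-17.1,7.7,0,0,0],[-35.8,7.8,0,0,0],[-52.9,0.3,0,0,0],[-65.5,-13.6,0,0,0],[-71.4,-31.3,0,0,0]]}}

```text
t: 6.45
eef_pos: [435.8, 200.9, 231.3]
tcp_rot: [-3.141, -0.003, -0.0]
ft_force: [15.5, 0.1, -3.0]
opening: 0.201
grip_force: 30.0
```

Call:
{"op": "arm_command", "data": {"targets": [[1.9,-18.6,0,0,0],[11.1,-34.9,0,0,0],[26.2,-46,0,0,0],[44.5,-49.9,0,0,0],[62.8,-46.1,0,0,0]]}}

```text
t: 6.95
eef_pos: [498.7, 247.1, 231.1]
tcp_rot: [3.141, -0.0, 0.002]
ft_force: [-4.9, -10.5, 8.9]
opening: 0.193
grip_force: 30.0
```

Run:
```python
from h import *
c=env.read_camera("wrist")
cv2.imwrite("pics/t2.png",crop(c,220,20,200,200,2))
```

```text
(no output)
```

View pics/t2.png

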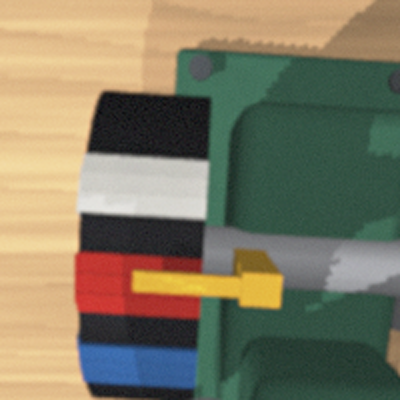

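The pointer lies in the red band (red y 255–318, pointer ≈285). Allowing for parallax, the tilt is about 27°. I'll add 48° of crank to centre it, then release and rise.

Call:
{"op": "arm_command", "data": {"targets": [[15.2,10.9,0,0,0],[24.6,27.1,0,0,0],[24.6,27.1,0,0,0],[24.6,27.1,0,0,0.6],[24.6,27.1,0,0,0.6]]}}

```text
t: 7.5
eef_pos: [522.6, 219.5, 230.3]
tcp_rot: [3.141, 0.001, 0.0]
ft_force: [-0.6, -0.4, 0.1]
opening: 0.313
grip_force: 0.0
```

Call:
{"op": "arm_command", "data": {"targets": [[0,0,0,0,0.6],[0,0,0,0,0.6],[0,0,0,0,0.6],[0,0,0,0,0.6]]}}

```text
t: 7.9
eef_pos: [522.7, 219.6, 230.5]
tcp_rot: [3.141, 0.0, 0.001]
ft_force: [0.2, 1.2, -0.3]
opening: 0.586
grip_force: 0.0
```

Call:
{"op": "arm_command", "data": {"targets": [[0,0,-30,0,0.6],[0,0,-70,0,0.6],[-40,0,-110,0,0.6],[-60,0,-120,0,0.6],[-60,0,-120,0,0.6]]}}

```text
t: 8.4
eef_pos: [461.2, 219.7, 353.4]
tcp_rot: [-3.14, -0.004, 0.001]
ft_force: [0.2, -0.3, -0.7]
opening: 0.601
grip_force: 0.0
```

Run:
```python
from h import *
s=env.state();print(s["eef_pos"],s["ft_force"],s["qvel"])
c=env.read_camera("wrist");b=env.read_camera("side")
cv2.imwrite("pics/t3.png",np.hstack([crop(c,220,20,200,200,2),crop(b,260,280,120,120,400/120)]))
```

```text
[461.21524354 219.74069321 353.43212868] [ 0.17773736 -0.3041175  -0.66969265] [-0.01711276  0.07135371 -0.00529093 -0.00516173 -0.04345085 -0.0158358 ]
```

View pics/t3.png

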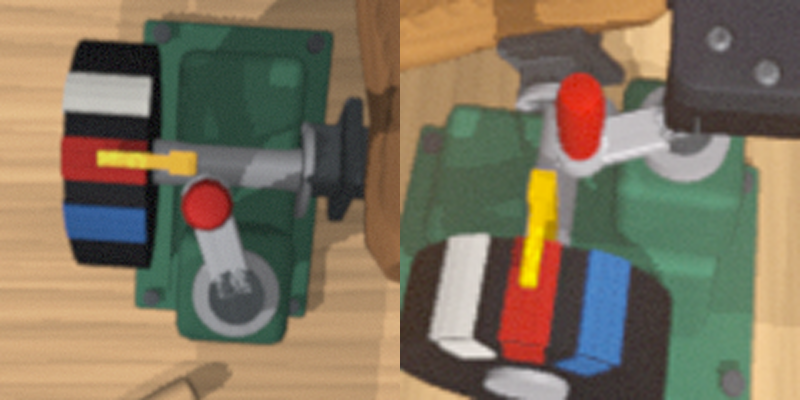

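The pointer is centred on the red band in both views (left crop about (120,158), right crop about (530,280)). The handle is free and the gripper is clear of it.

Call:
{"op": "arm_command", "data": {"targets": [[0,0,0,0,0.6],[0,0,0,0,0.6],[0,0,0,0,0.6]]}}

```text
t: 8.8
eef_pos: [463.2, 219.4, 349.7]
tcp_rot: [3.141, 0.001, -0.0]
ft_force: [-0.4, -0.5, -0.2]
opening: 0.6
grip_force: 0.0
```

```bash
python3 -c "
from cell import env
print(env.job_done())"
```

```text
the job is handed in; nothing more can be done
None
```

I wound the wooden last's crank about 2.1 turns clockwise, leaving the pointer near the middle of the red band. I then let go of the crank, never touched the blue jack, and handed the job in at about 9 s; no verdict came back.

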